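Put cooling water on the bench heat exchanger

ROBOT

A 6-joint arm with a two-finger parallel gripper is mounted at the origin on the work surface. World frame = base frame: x ahead of the robot, y to its left, z up, the work surface at z = 0. Lengths are in m, angles in rad, forces in N, time in s.
With the tool pointing down it reaches from about 0.35 to 0.85 m from the base axis. Payload 8.1 kg.
Tool frame: the origin (TCP) lies at the centre of the arm's flange, where the gripper is bolted on; the fingertips stand 173 mm ahead of it and the grasp point (between the pads) lies 155 mm ahead of it; z points along the fingers, y is the direction in which the jaws open and shut (so a half turn about z gives the same grasp; the last joint's range is limited). The gripper opens to 85 mm and grips with 20 to 120 N. Pads are 22 mm wide; open, the fingers measure 114 mm over their backs; the gripper's body (76 mm by 85 mm) begins 54 mm behind the grasp point. The pads swing forward as they close: fully open they stand 13 mm farther back than shut.
Start: joints at [-0.085, 0.13, 1.488, -0, 1.523, -0.085], TCP at [0.6, 0, 0.405] pointing down, gripper open.
Joint ranges: [-2.96, 2.96], [-0.89, 2.26], [0.02, 2.5], [-1.34, 4.48], [0, 2.73], [-2.66, 2.66]. Speed limits (rad/s): [2.39, 2.39, 2.79, 3.14, 3.14, 3.14].

INTERFACE

Orientations are given as [roll, pitch, yaw] about the fixed x, y, z axes, in that order (R = Rz(yaw) Ry(pitch) Rx(roll)).
In Python, from cell import read_state, grab_frame, camera_params, sign_off gives the robot as it stands. The module is installed in compiled form; this text tells all that it offers.
- The arm moves only by the shell command python3 -m jog 'ROWS' [FORCE]. ROWS is JSON, a list of rows, each an object with "dp": the shift along the tool's x, y, z in cm, a list of three; "turn": the turn about the tool's z in rad; "fingers": the opening, from 0 (shut) to 1 (fully open). In form: [{"dp": [dx, dy, dz], "turn": turn, "fingers": fingers}, ...]. A call has 1 to 20 rows; each row is the pose to reach, as a shift and turn from the pose measured when the call began, along the tool's axes at that moment; what a row does not reach only later rows make up. A row lasts 1/8 s, in which the tool goes at most 62.5 mm and 10.7 degrees, less where a joint would pass 70% of its speed; a pose out of reach is approached as far as the arm can. A call with a gripper value outside its range is refused whole. The fingers move at their own pace and stop on an object; FORCE is the grip in N (left out, the last holds). Time passes only in rows, so rows that repeat a pose let the fingers close. It gives the time, the measured TCP pose, the force and the opening at its end, in the units of the state.
- read_state(): the state, without advancing time (a new reading comes with each control period).
- grab_frame(name): name is "scene" or "side" or "wrist"; returns the picture (384x512x3 uint8, red, green, blue); there is no depth.
- camera_params(name): a dict with "mtx" (3x3 intrinsics, pixels), "T" (4x4, takes a point from camera to world coordinates). Camera axes: x right, y down, z forward; pixel columns grow to the right and rows downward; lengths in m; the calibration is good to about 2 mm. A picture is of the moment at which its call begins: read the wrist's pose just before it. camera_params takes no time and is no camera call; for the wrist camera it gives the pose at the moment of the call.
- sign_off(): hands the job in, once; it reports no verdict.
The state is a dict: "time_s": time; "qpos": joint angles; "joint_velocities": joint speeds; "joint_torque": joint torques, N m; "position": TCP position; "ee_rot": TCP orientation; "wrist_force": force on the tool from outside, world axes, zero at the start; "wrist_torque": the same for the moment, N m; "grip_width": finger opening in m.
Only numpy, scipy, OpenCV 4.12 (cv2) and the standard library are available. Lean on these libraries where they do the work, as an engineer would, in place of code of your own. Each camera call takes 0.05 s, during which the arm holds its last target.

TASK

Put the cooling water on: first shut the drain cock on the front branch by swinging its lever clockwise until it stands square across its little pipe. Then open the supply stop valve all the way, turning its hand wheel anticlockwise for a few turns until it comes up against its stop, and back the wheel off a quarter turn so that it cannot seize open. Leave the return lever by the exchanger as it is and do not disturb the labware.

Things in the scene. Friction and masses are not known exactly. Their poses are not given: they have to be found in the camera images.
- station: Cooling-water station fixed to the bench; origin on the bench under the 42 mm main pipe, whose axis is 110 mm up and runs along y from the supply riser (y -265 mm) to the upright heat exchanger (y 245 to 304 mm, 289 mm high). z up, -x is its front. A gauge 201 mm high stands at y 150 mm; a 27 mm return pipe runs backwards at y 192 mm, 260 mm up.
- wheel (a joint): Turn of the stop valve's hand wheel (rad): 0 shut; grows anticlockwise seen from above (opening); hard stop, fully open, at 18.5, just under three turns. Starts throttled, two turns or more from the open stop. Stiff to turn (about 0.25 to 0.35 N m), stays where it is left, does not rise or fall.
- wheel_hub (a point): Centre of the wheel on its upright axis, at mid height of rim and spokes, 235 mm up, over the main pipe at station y -125 mm. Dark iron, 160 mm across, level: rim 14 mm thick, hub 34 mm across with a nut to 21 mm above mid height. Between hub and rim three windows 49 mm wide radially that shut fingers can enter; under them it is free for 48 mm outside a stem of 15 mm radius.
- wheel_spoke (a point): Middle of one of the wheel's three straight round spokes (12 mm thick, 120 degrees apart), 43 mm from the axis, at mid height; turns with the wheel.
- drain_lever (a joint): Turn of the drain cock's lever (rad): 0 open, in line with its branch pipe, pointing to the station's front (-x); grows clockwise seen from above; 1.571 shut, square across the branch, pointing along station +y; hard stops at both ends. Starts open or nearly so. Friction about 0.2 N m, stays where it is left.
- drain_lever_pivot (a point): Upright axis of the drain lever at mid height of its handle, 151 mm up. The cock sits on a 27 mm pipe (axis 110 mm up, top 124 mm) that branches from the main pipe to the front at station y 50 mm and bends down at station x -118 mm; the cock's body is 130 mm high.
- drain_lever_grip (a point): Point in the middle of the drain lever's handle, 80 mm from the pivot, at mid height. The handle is a grey sleeve 82 mm long, 20 mm wide, 13 mm high on a flat bar; its end is 107 mm from the pivot.
- return_lever (a joint): Turn of the return valve's lever, rad: 0 = open, in line with the return pipe, pointing to the station's back. The same kind of lever as the drain's, but high up (300 mm) by the exchanger. Stays open.
- beaker: White plastic beaker, 72 mm wide, 62 mm high, under the drain's mouth; origin under its centre.
- rack: Green tube rack with tubes, 75 x 180 mm, 85 mm high, in front of the stop valve; origin under its centre.
- media_bottle: Glass screw-cap bottle, 70 mm wide, 140 mm high, behind the main pipe; origin under its centre.
- tip_box: Pipette-tip box 87 x 127 mm, 68 mm high, left of the drain cock; origin under its centre.
- white_bottle: White plastic bottle, 94 mm wide, 200 mm high, to the left; origin under its centre.
- large_bottle: Glass screw-cap bottle, 86 mm wide, 180 mm high, to the right; origin under its centre.
- amber_bottle: Amber glass bottle, 72 mm wide, 150 mm high, to the right; origin under its centre.

How it is judged:
By the outcome, as a careful person would: the job done as asked, in the order asked, and still so for the second after the job is handed in, with the robot touching nothing.
It also fails if it takes over 72 s, if anything falls off the work surface, if the arm or the gripper's body presses on something with over 40 N, if the wrist force passes 120 N, or if a joint passes its speed limit or range.

## Working session

There is one attempt and no reset: what is moved stays moved. The work goes in short steps, Python scripts to look and compute and a shell command to move; the robot and the scene stay as the last step left them, time stands still between calls to the robot, and variables do not carry over. Pictures are saved under pics/ and viewed, and the job is handed in when it is done.

```bash
mkdir -p pics
python3 - <<'E'
from cell import *
import cv2
s=read_state(); print(s)
for n in ["scene","side","wrist"]:
    p=camera_params(n); print(n,p["mtx"].tolist(),p["T"].round(4).tolist())
    cv2.imwrite(f"pics/{n}0.png",cv2.cvtColor(grab_frame(n),cv2.COLOR_RGB2BGR))
E
```

```text
{'time_s': 0.0, 'qpos': array([-8.53615457e-02,  1.31192758e-01,  1.48926032e+00,  5.79032182e-06,
        1.52300699e+00, -8.53971899e-02]), 'joint_velocities': array([-4.70366301e-04, -4.13296868e-04,  6.73878404e-05,  1.26680270e-03,
       -1.03200901e-03,  1.89178818e-04]), 'joint_torque': array([-1.90700346e-03, -5.69404185e+01, -5.00557995e+01, -2.19391650e-04,
        1.44415747e-02,  7.24149572e-05]), 'position': array([5.99776726e-01, 6.56312147e-05, 4.03635672e-01]), 'ee_rot': array([-3.13973254e+00, -1.65040378e-04,  1.57083154e+00]), 'wrist_force': array([-0.42520857,  0.25967859,  0.10756588]), 'wrist_torque': array([ 0.01335783, -0.03712696,  0.00946516]), 'grip_width': 0.08499069077237782}
scene [[463.0167351927496, 0.0, 250.74137408242595], [0.0, 463.0167351927496, 202.6682008581734], [0.0, 0.0, 1.0]] [[-0.0786, 0.7878, -0.6109, 1.4635], [0.9968, 0.0696, -0.0385, 0.0646], [0.0122, -0.612, -0.7907, 1.3142], [0.0, 0.0, 0.0, 1.0]]
side [[404.5385322321018, 0.0, 255.97191491703978], [0.0, 404.5385322321018, 182.75422812849425], [0.0, 0.0, 1.0]] [[-0.9038, -0.2761, 0.327, 0.1174], [-0.4279, 0.5948, -0.6805, 0.9693], [-0.0066, -0.755, -0.6557, 1.1178], [0.0, 0.0, 0.0, 1.0]]
wrist [[309.63232333693304, 0.0, 253.2435395546914], [0.0, 309.63232333693304, 195.80820641036718], [0.0, 0.0, 1.0]] [[1.0, 0.0001, -0.0006, 0.6002], [-0.0, -0.9619, -0.2734, 0.0696], [-0.0006, 0.2734, -0.9619, 0.3737], [0.0, 0.0, 0.0, 1.0]]
```

View pics/scene0.png

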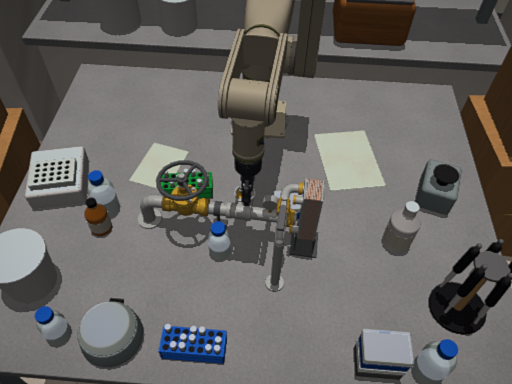

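View pics/side0.png

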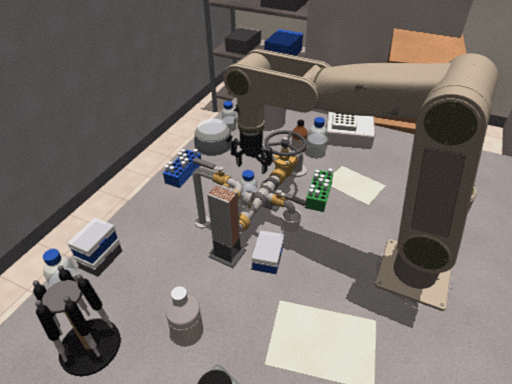

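View pics/wrist0.png

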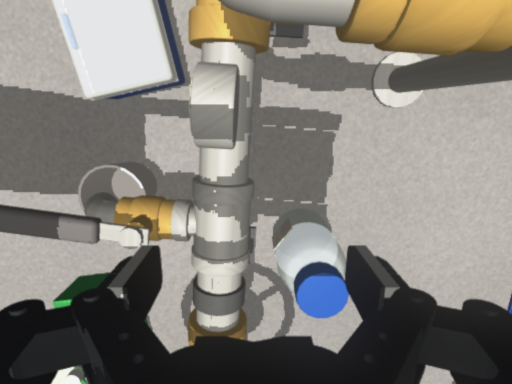

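```bash
cat > h.py <<'E'
import numpy as np,cv2
from cell import *
def ray(n,uv,z,P=None):
    P=P or camera_params(n); T=P["T"]; d=T[:3,:3]@np.linalg.solve(P["mtx"],[uv[0],uv[1],1.]); o=T[:3,3]
    return o+d*(z-o[2])/d[2]
def proj(n,p,P=None):
    P=P or camera_params(n); T=P["T"]; c=T[:3,:3].T@(np.array(p)-T[:3,3]); q=P["mtx"]@c; return q[:2]/q[2]
def crop(src,dst,x0,y0,x1,y1,f):
    cv2.imwrite(dst,cv2.resize(cv2.imread(src)[y0:y1,x0:x1],None,fx=f,fy=f,interpolation=cv2.INTER_CUBIC))
E
python3 - <<'E'
from h import *
crop("pics/scene0.png","pics/scene0c.png",130,140,330,290,4)
crop("pics/side0.png","pics/side0c.png",180,120,345,270,4)
for uv in [(132,235),(98,230),(0,222)]: print(ray("wrist",uv,.151))
for uv in [(222,270),(224,70)]: print(ray("wrist",uv,.110))
E
```

```text
[ 0.50604266 -0.02542015  0.151     ]
[ 0.48021371 -0.02125688  0.151     ]
[ 0.40593937 -0.01467958  0.151     ]
[ 0.57044474 -0.07876671  0.11      ]
[0.57693013 0.09844178 0.11      ]
```

View pics/scene0c.png

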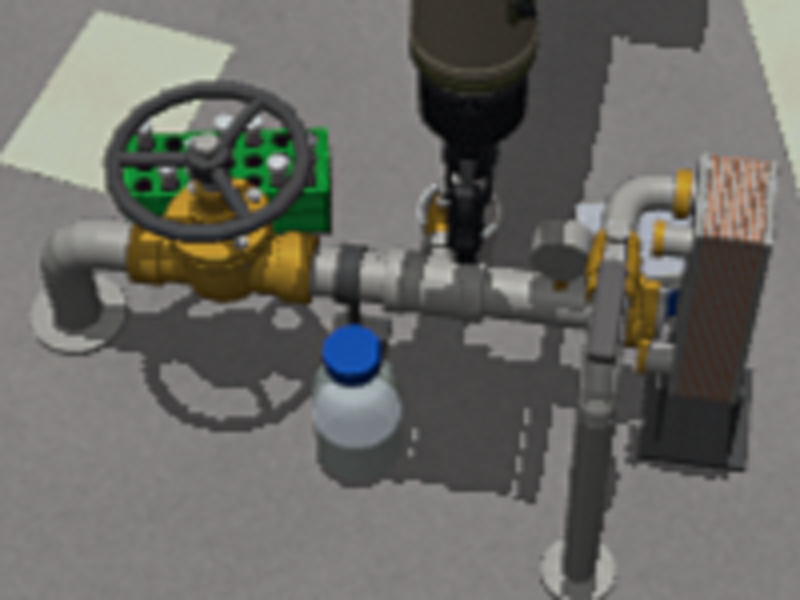

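View pics/side0c.png

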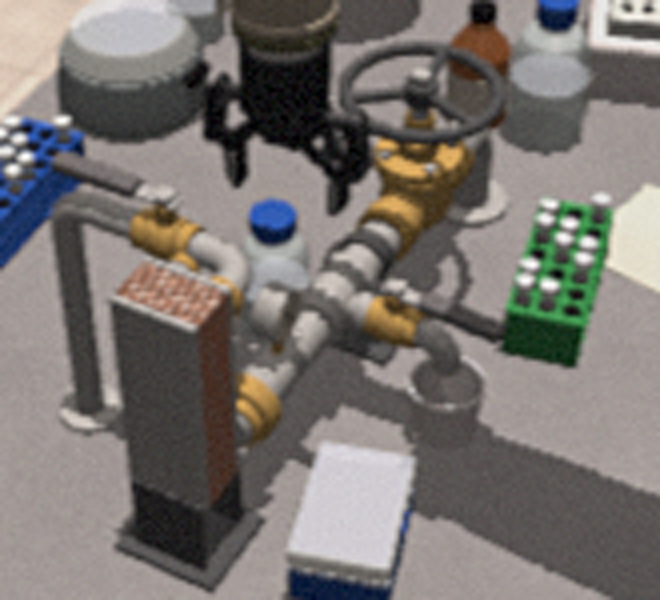

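Run:
```python
from h import *
from scipy.optimize import least_squares
def fit(n,src,x0,y0,c,f=4):
    # radial search for darkest from center c (orig pix): rim points
    g=cv2.cvtColor(cv2.imread(src),cv2.COLOR_BGR2GRAY).astype(np.float32); g=cv2.GaussianBlur(g,(0,0),.8)
    C=ray(n,c,.235); pts=[]
    for a in np.arange(0,2*np.pi,.1):
        best=None
        for r in np.arange(.062,.084,.001):
            p=C+r*np.array([np.cos(a),np.sin(a),0]); u=proj(n,p)
            v=g[int(round(u[1])),int(round(u[0]))]
            if best is None or v<best[0]: best=(v,p)
        pts.append(best[1][:2])
    pts=np.array(pts)
    s=least_squares(lambda q:np.hypot(*(pts-q[:2]).T)-q[2],[C[0],C[1],.073],loss='soft_l1',f_scale=.002)
    print(n,C,s.x,np.abs(s.fun).mean())
    return s.x
def spokes(n,src,C):
    g=cv2.cvtColor(cv2.imread(src),cv2.COLOR_BGR2GRAY); w=2400
    out=[]
    for x,y in []: pass
for n,c,in [("scene",(130+208/4,140+158/4)),("side",(180+422/4,120+90/4))]:
    q=fit(n,f"pics/{n}0.png",0,0,c)
    q=fit(n,f"pics/{n}0.png",0,0,proj(n,[q[0],q[1],.235]))
    pts={"scene":[(140,160),(245,125),(238,200)],"side":[(455,75),(375,97),(424,120)]}[n]
    o={"scene":(130,140),"side":(180,120)}[n]
    for p in pts:
        w=ray(n,(o[0]+p[0]/4,o[1]+p[1]/4),.235); print(np.degrees(np.arctan2(w[1]-q[1],w[0]-q[0])),np.hypot(w[1]-q[1],w[0]-q[0]))
```

```text
scene [ 0.55890624 -0.2045002   0.235     ] [ 0.56268173 -0.20152279  0.07133866] 0.0032374954426706622
scene [ 0.56268173 -0.20152279  0.235     ] [ 0.5626333  -0.20111787  0.07098356] 0.003100629712663424
-86.98916016460953 0.05472184775227093
153.8233409545866 0.04411793800532959
36.392596284991306 0.04386804911708565Traceback (most recent call last):
  File "<stdin>", line 23, in <module>
  File "<stdin>", line 10, in fit
  File "h.py", line 7, in proj
    P=P or camera_params(n); T=P["T"]; c=T[:3,:3].T@(np.array(p)-T[:3,3]); q=P["mtx"]@c; return q[:2]/q[2]
           ~~~~~~~~~~~~~^^^
ValueError: time passes only in moves, steps and waits
```

Run:
```python
from h import *
from scipy.optimize import least_squares
PP={n:camera_params(n) for n in("scene","side")}
for n,c,pts,o in [("scene",(130+208/4,140+158/4),[(140,160),(245,125),(238,200)],(130,140)),("side",(180+422/4,120+90/4),[(455,75),(375,97),(424,120)],(180,120))]:
    P=PP[n]; g=cv2.GaussianBlur(cv2.cvtColor(cv2.imread(f"pics/{n}0.png"),cv2.COLOR_BGR2GRAY).astype(np.float32),(0,0),.8)
    C=ray(n,c,.235,P)
    for it in range(4):
        L=[]
        for a in np.arange(0,2*np.pi,.1):
            L.append(min(((g[tuple(np.round(proj(n,p,P)).astype(int)[::-1])],tuple(p[:2])) for r in np.arange(.062,.084,.001) for p in [C+r*np.array([np.cos(a),np.sin(a),0])])) [1])
        L=np.array(L); s=least_squares(lambda q:np.hypot(*(L-q).T)-.073,C[:2],loss='soft_l1',f_scale=.002)
        C[:2]=s.x
    print(n,C,np.abs(s.fun).mean())
    for p in pts:
        w=ray(n,(o[0]+p[0]/4,o[1]+p[1]/4),.235,P)-C; print(np.degrees(np.arctan2(w[1],w[0])),np.hypot(*w[:2]))
```

```text
scene [ 0.5609788 -0.2013406  0.235    ] 0.0032254918113796415
-85.24320444841514 0.05461168393777404
152.5768998206237 0.04274150137530078
35.37860578393864 0.04533911330858157
side [ 0.55629781 -0.19220973  0.235     ] 0.004241176814345939
-113.29914959415274 0.04985607213849153
28.42021393172139 0.03980490162124882
121.18345725037526 0.03886735376554173
```

```bash
python3 -m jog '[{"dp":[-2,-5,0],"turn":0,"fingers":0},{"dp":[-4,-10,0],"turn":0,"fingers":0},{"dp":[-6,-15,0],"turn":0,"fingers":0},{"dp":[-6.5,-17,0],"turn":0,"fingers":0},{"dp":[-6.5,-17,0],"turn":0,"fingers":0},{"dp":[-6.5,-17,0],"turn":0,"fingers":0}]' 60
python3 - <<'E'
from h import *
P=camera_params("wrist"); im=grab_frame("wrist"); s=read_state(); print(s["position"],s["ee_rot"],s["wrist_force"],s["time_s"])
cv2.imwrite("pics/w1.png",im[:,:,::-1]); np.savez("w1.npz",mtx=P["mtx"],T=P["T"])
E
```

```text
time_s: 0.9
position: [0.4304, -0.0649, 0.4043]
ee_rot: [-3.141, -0.0, 1.571]
wrist_force: [0.3, -0.2, -0.2]
grip_width: 0.0
[ 0.43049383 -0.0647693   0.40416149] [-3.14042293e+00 -2.23802127e-04  1.57117762e+00] [-0.28604114 -0.51689578  0.69265704] 0.95
```

View pics/w1.png

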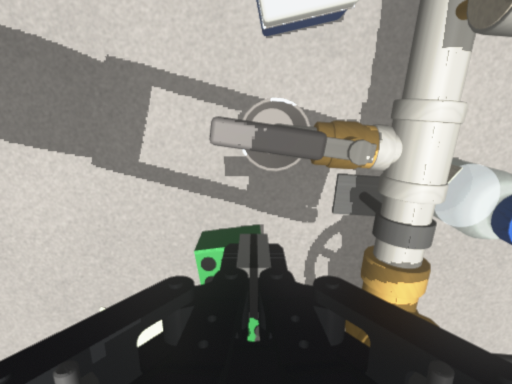

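Run:
```python
from h import *
P=dict(np.load("w1.npz"))
for n,uv,z in [("pivot",(362,152),.155),("end",(213,132),.151),("h_in",(325,146),.151),("mid",(268,139),.151),("tipL",(238,237),.231),("tipR",(271,237),.231),("pipe1",(435,100),.115),("pipe2",(402,245),.115),("pipe0",(450,10),.115)]:
    print(n,ray("wrist",uv,z,P).round(4))
a=ray("wrist",(362,152),.155,P)[:2]; e=ray("wrist",(213,132),.151,P)[:2]
d=e-a; print(np.hypot(*d),np.arctan2(d[1],-d[0]))
piv=e-d/np.hypot(*d)*.107
print("piv",piv)
hx,hy=.0145,.011
s=read_state()["position"][:2]
for th in [np.arctan2(d[1],-d[0]),.3,.5,.7,.9,1.1,1.3,1.5,1.6,1.65]:
    di=np.array([-np.cos(th),np.sin(th)]); pe=np.array([np.sin(th),np.cos(th)])
    off=.010+hx*abs(pe[0])+hy*abs(pe[1])
    c=piv+.075*di-off*pe; w=c-s
    print(round(th,2),c.round(4),"tool cm",(w[1]*100).round(2),(w[0]*100).round(2))
```

```text
pivot [ 0.5078 -0.0254  0.155 ]
end [ 0.4024 -0.0118  0.151 ]
h_in [ 0.4823 -0.0217  0.151 ]
mid [ 0.4414 -0.0167  0.151 ]
tipL [ 0.4232 -0.0574  0.231 ]
tipR [ 0.4397 -0.0574  0.231 ]
pipe1 [0.5763 0.0107 0.115 ]
pipe2 [ 0.5665 -0.1156  0.115 ]
pipe0 [0.5772 0.0746 0.115 ]
0.10633590825602167 0.12839247642969587
piv [ 0.50849156 -0.02548984]
0.13 [ 0.4312 -0.0385] tool cm 2.63 0.07
0.3 [ 0.4295 -0.027 ] tool cm 3.78 -0.1
0.5 [ 0.4299 -0.0129] tool cm 5.19 -0.06
0.7 [0.4332 0.0016] tool cm 6.64 0.28
0.9 [0.4398 0.0157] tool cm 8.05 0.93
1.1 [0.4496 0.0287] tool cm 9.35 1.91
1.3 [0.4625 0.0396] tool cm 10.43 3.2
1.5 [0.478  0.0475] tool cm 11.23 4.75
1.6 [0.4859 0.0502] tool cm 11.5 5.54
1.65 [0.4892 0.0513] tool cm 11.6 5.87
```

```bash
python3 -m jog '[{"dp":[0,0,4.6],"turn":0,"fingers":0},{"dp":[0,0,9.2],"turn":0,"fingers":0},{"dp":[0,0,9.2],"turn":0,"fingers":0},{"dp":[1.3,0,9.2],"turn":0,"fingers":0},{"dp":[2.6,0,9.2],"turn":0,"fingers":0},{"dp":[3.8,-0.1,9.2],"turn":0,"fingers":0},{"dp":[5.2,-0.1,9.2],"turn":0,"fingers":0},{"dp":[6.6,0.3,9.2],"turn":0,"fingers":0},{"dp":[8.0,1.0,9.2],"turn":0,"fingers":0},{"dp":[9.3,2.1,9.2],"turn":0,"fingers":0},{"dp":[10.4,3.5,9.2],"turn":0,"fingers":0},{"dp":[10.4,3.5,9.2],"turn":0,"fingers":0}]'
python3 - <<'E'
from h import *
P=camera_params("wrist"); im=grab_frame("wrist"); s=read_state(); print(s["position"],s["ee_rot"],s["wrist_force"],s["wrist_torque"],s["time_s"])
cv2.imwrite("pics/w2.png",im[:,:,::-1]); np.savez("w2.npz",mtx=P["mtx"],T=P["T"])
E
```

```text
time_s: 2.45
position: [0.466, 0.0405, 0.3116]
ee_rot: [-3.139, -0.001, 1.573]
wrist_force: [-0.7, 0.4, -0.3]
grip_width: -0.0003
[0.46560369 0.04005426 0.31162507] [-3.13925180e+00 -1.00442725e-03  1.57241559e+00] [ 0.01495812 -0.41890578 -0.22243973] [ 0.02319219 -0.01670212 -0.01337391] 2.5
```

View pics/w2.png

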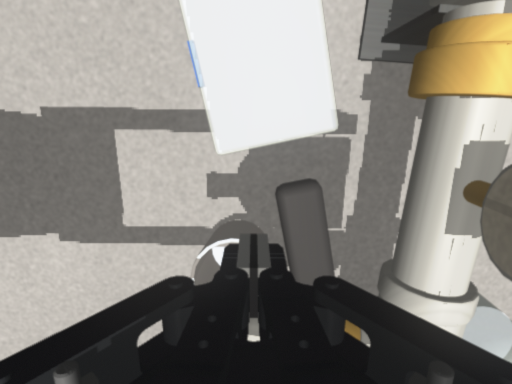

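```bash
python3 -m jog '[{"dp":[0.4,0.8,0],"turn":0,"fingers":0},{"dp":[0.8,1.6,0],"turn":0,"fingers":0},{"dp":[1.0,2.4,0],"turn":0,"fingers":0},{"dp":[1.0,2.8,0],"turn":0,"fingers":0},{"dp":[1.0,3.0,0],"turn":0,"fingers":0},{"dp":[1.0,3.0,0],"turn":0,"fingers":0}]'
```

```text
time_s: 3.25
position: [0.4914, 0.0499, 0.3105]
ee_rot: [-3.121, -0.0, 1.572]
wrist_force: [-45.7, -4.3, 29.3]
grip_width: -0.0002
```

```bash
python3 -m jog '[{"dp":[0,-2,0],"turn":0,"fingers":0},{"dp":[0,-6,0],"turn":0,"fingers":0},{"dp":[-0.5,-8,-1],"turn":0,"fingers":0},{"dp":[-0.5,-8,-6],"turn":0,"fingers":0},{"dp":[-0.5,-8,-9],"turn":0,"fingers":0},{"dp":[-0.5,-8,-9],"turn":0,"fingers":0}]'
python3 - <<'E'
from h import *
P=camera_params("wrist"); im=grab_frame("wrist"); s=read_state(); print(s["position"],s["ee_rot"],s["wrist_force"],s["wrist_torque"],s["time_s"])
cv2.imwrite("pics/w3.png",im[:,:,::-1]); np.savez("w3.npz",mtx=P["mtx"],T=P["T"])
E
```

```text
time_s: 4.0
position: [0.4145, 0.0449, 0.4056]
ee_rot: [-3.128, -0.0, 1.572]
wrist_force: [0.3, 0.3, 0.3]
grip_width: 0.0
[0.41399805 0.04492468 0.40355847] [-3.12499079e+00 -4.69637096e-04  1.57235933e+00] [-0.94480741 -0.35594701 -0.24914095] [ 0.01191485 -0.03660957  0.00403135] 4.05
```

View pics/w3.png

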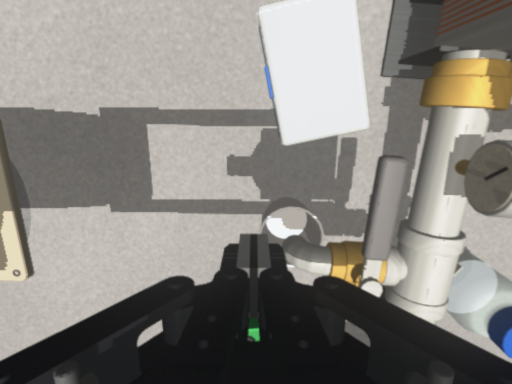

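Run:
```python
from h import *
P=dict(np.load("w3.npz"))
e=ray("wrist",(391,160),.151,P); p=ray("wrist",(371,289),.155,P); d=(e-p)[:2]
print(p,e,np.hypot(*d),np.arctan2(d[1],-d[0]))
a=ray("wrist",(450,130),.115,P);b=ray("wrist",(437,215),.115,P);print(a,b)
# pipe edges
im=cv2.imread("pics/w3.png")
```

```text
[ 0.50683371 -0.02577364  0.155     ] [0.5118076  0.07820873 0.151     ] 0.10410126384003879 1.6185938492706362
[0.57245419 0.09728803 0.115     ] [0.57383772 0.02362528 0.115     ]
```

```bash
python3 -m jog '[{"dp":[-1,0,-6],"turn":0,"fingers":0},{"dp":[-5,2,-10],"turn":0,"fingers":0},{"dp":[-10,5,-10],"turn":0,"fingers":0},{"dp":[-15,7,-10],"turn":0,"fingers":0},{"dp":[-20,9,-10],"turn":0,"fingers":0},{"dp":[-25,11,-10],"turn":0,"fingers":0},{"dp":[-30,13,-10],"turn":0,"fingers":0},{"dp":[-32.5,14.6,-10],"turn":0,"fingers":0},{"dp":[-32.5,14.6,-10],"turn":0,"fingers":0},{"dp":[-32.5,14.6,-10],"turn":0,"fingers":0}]'
python3 - <<'E'
from h import *
P=camera_params("wrist"); im=grab_frame("wrist"); s=read_state(); print(s["position"],s["ee_rot"],s["wrist_force"],s["time_s"])
cv2.imwrite("pics/w4.png",im[:,:,::-1]); np.savez("w4.npz",mtx=P["mtx"],T=P["T"])
E
```

```text
time_s: 5.3
position: [0.5622, -0.2795, 0.4995]
ee_rot: [-3.123, -0.002, 1.572]
wrist_force: [-0.0, -0.5, -0.6]
grip_width: -0.0001
[ 0.56208956 -0.27912676  0.50020851] [-3.12408061e+00 -1.39446003e-03  1.57299256e+00] [0.37711649 0.68581617 0.37871983] 5.35
```

View pics/w4.png

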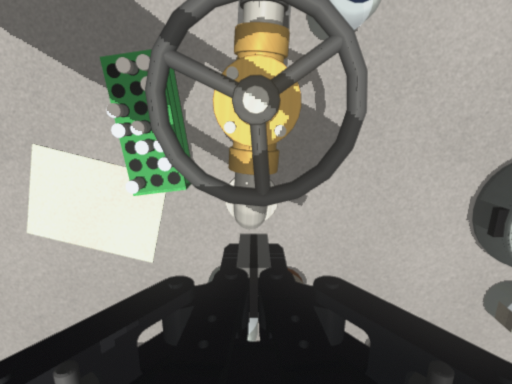

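Run:
```python
from h import *
from scipy.spatial.transform import Rotation as R
P=dict(np.load("w4.npz"))
q=ray("wrist",(256,99),.256,P); print("nut",q)
import numpy as np
ptsL=[(157,95),(357,97),(262,196),(167,45),(345,40),(180,160),(336,160)]
L=np.array([ray("wrist",u,.235,P)[:2] for u in ptsL])
from scipy.optimize import least_squares
s=least_squares(lambda c:np.hypot(*(L-c[:2]).T)-c[2],[.56,-.2,.073]); print(s.x,s.fun.round(4))
c=s.x[:2]
for u in [(261,170),(195,64),(310,62)]:
    w=ray("wrist",u,.235,P)[:2]-c; print(u,np.degrees(np.arctan2(w[1],w[0])),np.hypot(*w))
st=read_state(); M=R.from_euler('xyz',st["ee_rot"]).as_matrix(); print(st["position"]+M@[0,0,.173], M.round(3).tolist())
# tip seen
print(ray("wrist",(238,236),.327,P),ray("wrist",(271,236),.327,P))
```

```text
nut [ 0.56008633 -0.20394846  0.256     ]
[ 0.56050328 -0.20473053  0.07261163] [-0.0001 -0.0006 -0.0009  0.0002 -0.0002  0.0003  0.0013]
(261, 170) -86.10658325259071 0.05088149993688295
(195, 64) 150.34793179210772 0.050302014664486944
(310, 62) 35.17265254647368 0.045375445433526125
[ 0.55905961 -0.27889221  0.32723521] [[-0.002, 1.0, -0.018], [1.0, 0.002, 0.001], [0.001, -0.018, -1.0]]
[ 0.55202309 -0.27101048  0.327     ] [ 0.56842245 -0.27086244  0.327     ]
```

```bash
cat >> h.py <<'E'
from scipy.spatial.transform import Rotation as R
HUB=np.array([.5603,-.2045])
def tip():
    st=read_state(); M=R.from_euler('xyz',st["ee_rot"]).as_matrix(); return st,M,st["position"]+M@[0,0,.173]
def plan(angs,r=.043,z=.213):
    st,M,t=tip(); d=t[:2]-HUB; print("now ang %.1f r %.4f z %.4f"%(np.degrees(np.arctan2(d[1],d[0])),np.hypot(*d),t[2]),st["wrist_force"].round(1),"t",st["time_s"])
    for a in angs:
        g=np.r_[HUB+r*np.array([np.cos(np.radians(a)),np.sin(np.radians(a))]),z]
        print(a,(M.T@(g-t)*100).round(2).tolist())
E
python3 -c "
from h import *
plan([-27],z=.32);plan([-27])"
```

```text
now ang -91.0 r 0.0744 z 0.3272 [0.4 0.7 0.4] t 5.35
-27 [5.48, 3.98, 0.66]
now ang -91.0 r 0.0744 z 0.3272 [0.4 0.7 0.4] t 5.35
-27 [5.46, 4.17, 11.36]
```

```bash
python3 -m jog '[{"dp":[3,2,0],"turn":0,"fingers":0},{"dp":[5.5,4,0.5],"turn":0,"fingers":0},{"dp":[5.5,4,1],"turn":0,"fingers":0},{"dp":[5.5,4.1,4],"turn":0,"fingers":0},{"dp":[5.5,4.1,7],"turn":0,"fingers":0},{"dp":[5.5,4.2,9.5],"turn":0,"fingers":0},{"dp":[5.5,4.2,11.4],"turn":0,"fingers":0},{"dp":[5.5,4.2,11.4],"turn":0,"fingers":0}]'
python3 - <<'E'
from h import *
plan(range(-27,340,18))
im=grab_frame("scene")
cv2.imwrite("pics/s5.png",cv2.resize(im[130:250,120:280,::-1],None,fx=4,fy=4))
E
```

```text
time_s: 6.35
position: [0.6012, -0.2237, 0.3838]
ee_rot: [-3.121, -0.003, 1.573]
wrist_force: [-0.9, -0.5, -0.5]
grip_width: -0.0
now ang -26.6 r 0.0418 z 0.2108 [-0.9 -0.5 -0.5] t 6.35
-27 [-0.08, 0.09, -0.22]
-9 [1.2, 0.51, -0.22]
9 [2.54, 0.51, -0.22]
27 [3.82, 0.1, -0.21]
45 [4.91, -0.69, -0.19]
63 [5.71, -1.78, -0.17]
81 [6.13, -3.05, -0.14]
99 [6.13, -4.4, -0.11]
117 [5.72, -5.68, -0.09]
135 [4.93, -6.77, -0.07]
153 [3.84, -7.56, -0.05]
171 [2.56, -7.98, -0.05]
189 [1.22, -7.98, -0.05]
207 [-0.06, -7.57, -0.06]
225 [-1.15, -6.78, -0.08]
243 [-1.95, -5.7, -0.11]
261 [-2.36, -4.42, -0.13]
279 [-2.37, -3.07, -0.16]
297 [-1.95, -1.79, -0.19]
315 [-1.17, -0.7, -0.21]
333 [-0.08, 0.09, -0.22]
```

View pics/s5.png

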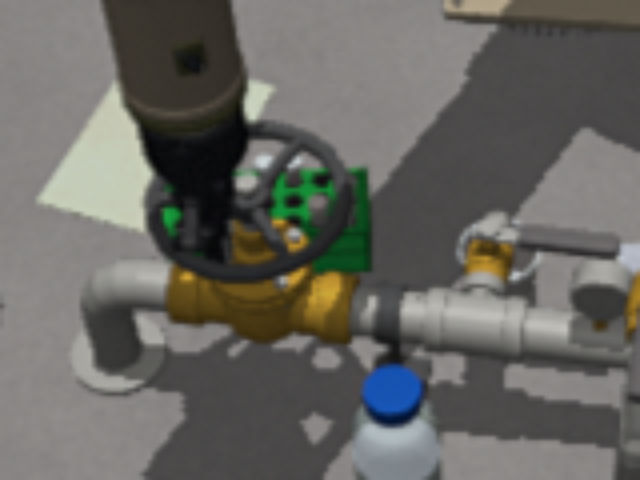

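```bash
python3 -m jog '[{"dp":[1.2,0.5,-0.2],"turn":0,"fingers":0},{"dp":[2.5,0.5,-0.2],"turn":0,"fingers":0},{"dp":[3.8,0.1,-0.2],"turn":0,"fingers":0},{"dp":[4.9,-0.7,-0.2],"turn":0,"fingers":0},{"dp":[5.7,-1.8,-0.2],"turn":0,"fingers":0},{"dp":[6.1,-3.0,-0.1],"turn":0,"fingers":0},{"dp":[6.1,-4.4,-0.1],"turn":0,"fingers":0},{"dp":[5.7,-5.7,-0.1],"turn":0,"fingers":0},{"dp":[4.9,-6.8,-0.1],"turn":0,"fingers":0}]'
python3 - <<'E'
from h import *
plan(range(153,500,18))
im=grab_frame("scene")
cv2.imwrite("pics/s6.png",cv2.resize(im[130:250,120:280,::-1],None,fx=4,fy=4))
E
```

```text
time_s: 7.52
position: [0.5343, -0.1734, 0.3892]
ee_rot: [-3.129, -0.002, 1.575]
wrist_force: [7.5, 5.1, -2.1]
grip_width: -0.0001
now ang 132.0 r 0.0422 z 0.2163 [ 7.5  5.1 -2.1] t 7.525
153 [-1.18, -1.01, 0.34]
171 [-2.46, -1.43, 0.34]
189 [-3.81, -1.44, 0.34]
207 [-5.09, -1.03, 0.33]
225 [-6.18, -0.24, 0.32]
243 [-6.98, 0.84, 0.3]
261 [-7.4, 2.12, 0.28]
279 [-7.4, 3.47, 0.27]
297 [-6.99, 4.75, 0.25]
315 [-6.21, 5.84, 0.24]
333 [-5.12, 6.64, 0.23]
351 [-3.84, 7.06, 0.23]
369 [-2.5, 7.06, 0.23]
387 [-1.22, 6.65, 0.24]
405 [-0.12, 5.87, 0.25]
423 [0.67, 4.78, 0.26]
441 [1.09, 3.5, 0.28]
459 [1.1, 2.16, 0.3]
477 [0.69, 0.88, 0.32]
495 [-0.1, -0.21, 0.33]
```

View pics/s6.png

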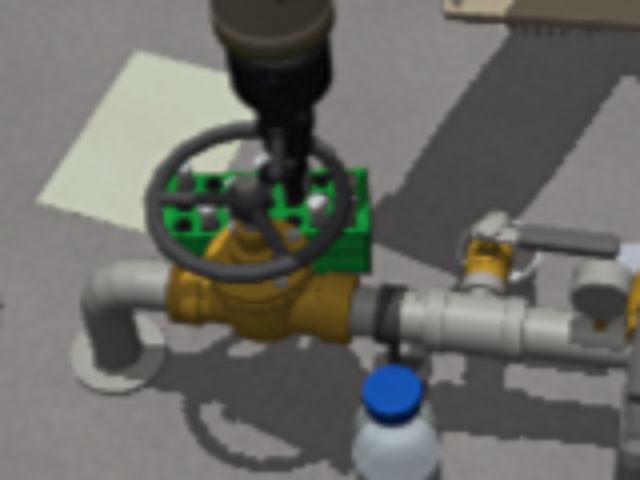

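```bash
python3 -m jog '[{"dp":[-1.2,-1.0,0.3],"turn":0,"fingers":0},{"dp":[-2.5,-1.4,0.3],"turn":0,"fingers":0},{"dp":[-3.8,-1.4,0.3],"turn":0,"fingers":0},{"dp":[-5.1,-1.0,0.3],"turn":0,"fingers":0},{"dp":[-6.2,-0.2,0.3],"turn":0,"fingers":0},{"dp":[-7.0,0.8,0.3],"turn":0,"fingers":0},{"dp":[-7.4,2.1,0.3],"turn":0,"fingers":0},{"dp":[-7.4,3.5,0.3],"turn":0,"fingers":0},{"dp":[-7.0,4.8,0.3],"turn":0,"fingers":0},{"dp":[-6.2,5.8,0.2],"turn":0,"fingers":0},{"dp":[-5.1,6.6,0.2],"turn":0,"fingers":0},{"dp":[-3.8,7.1,0.2],"turn":0,"fingers":0},{"dp":[-2.5,7.1,0.2],"turn":0,"fingers":0},{"dp":[-1.2,6.7,0.2],"turn":0,"fingers":0},{"dp":[-0.1,5.9,0.2],"turn":0,"fingers":0},{"dp":[0.7,4.8,0.3],"turn":0,"fingers":0},{"dp":[1.1,3.5,0.3],"turn":0,"fingers":0},{"dp":[1.1,2.2,0.3],"turn":0,"fingers":0},{"dp":[0.7,0.9,0.3],"turn":0,"fingers":0},{"dp":[-0.1,-0.2,0.3],"turn":0,"fingers":0}]'
python3 - <<'E'
from h import *
plan(range(153,366,18))
im=grab_frame("scene")
cv2.imwrite("pics/s7.png",cv2.resize(im[130:250,120:280,::-1],None,fx=4,fy=4))
E
```

```text
time_s: 10.07
position: [0.5319, -0.1741, 0.3872]
ee_rot: [-3.131, -0.002, 1.576]
wrist_force: [7.9, 4.5, -2.2]
grip_width: -0.0
now ang 134.5 r 0.0431 z 0.2142 [ 7.9  4.5 -2.2] t 10.075
153 [-1.12, -0.81, 0.13]
171 [-2.39, -1.23, 0.13]
189 [-3.74, -1.24, 0.13]
207 [-5.02, -0.83, 0.12]
225 [-6.11, -0.05, 0.11]
243 [-6.91, 1.04, 0.1]
261 [-7.33, 2.31, 0.09]
279 [-7.34, 3.66, 0.07]
297 [-6.93, 4.94, 0.06]
315 [-6.15, 6.03, 0.05]
333 [-5.06, 6.83, 0.04]
351 [-3.78, 7.25, 0.04]
```

View pics/s7.png

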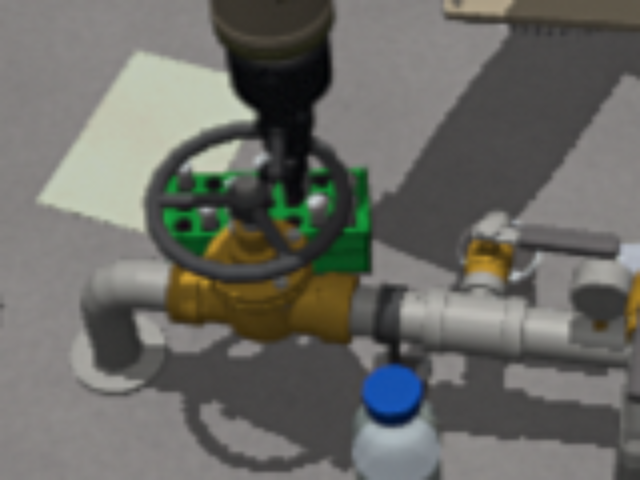

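```bash
python3 -m jog '[{"dp":[-1.1,-0.8,0.1],"turn":0,"fingers":0},{"dp":[-2.4,-1.2,0.1],"turn":0,"fingers":0},{"dp":[-3.7,-1.2,0.1],"turn":0,"fingers":0},{"dp":[-5.0,-0.8,0.1],"turn":0,"fingers":0},{"dp":[-6.1,0,0.1],"turn":0,"fingers":0},{"dp":[-6.9,1.0,0.1],"turn":0,"fingers":0},{"dp":[-7.3,2.3,0.1],"turn":0,"fingers":0},{"dp":[-7.3,3.7,0.1],"turn":0,"fingers":0},{"dp":[-6.9,4.9,0.1],"turn":0,"fingers":0},{"dp":[-6.1,6.0,0.1],"turn":0,"fingers":0},{"dp":[-5.1,6.8,0],"turn":0,"fingers":0},{"dp":[-3.8,7.2,0],"turn":0,"fingers":0}]'
python3 -c "
from h import *
plan(range(0,120,9))"
```

```text
time_s: 11.62
position: [0.6025, -0.2135, 0.3854]
ee_rot: [-3.125, 0.002, 1.574]
wrist_force: [-4.2, -9.0, 0.1]
grip_width: 0.0
now ang -13.2 r 0.0404 z 0.2124 [-4.2 -9.   0.1] t 11.625
0 [0.92, 0.37, -0.07]
9 [1.6, 0.32, -0.07]
18 [2.25, 0.16, -0.06]
27 [2.88, -0.09, -0.06]
36 [3.45, -0.45, -0.06]
45 [3.97, -0.88, -0.05]
54 [4.41, -1.39, -0.04]
63 [4.76, -1.97, -0.03]
72 [5.02, -2.59, -0.02]
81 [5.18, -3.25, -0.01]
90 [5.24, -3.92, -0.0]
99 [5.19, -4.59, 0.01]
108 [5.03, -5.25, 0.02]
117 [4.78, -5.87, 0.03]
```

```bash
python3 -m jog '[{"dp":[0.9,0.4,0],"turn":0,"fingers":0},{"dp":[1.6,0.3,0],"turn":0,"fingers":0}]'
python3 -c "
from h import *
plan(range(15,60,6))"
```

```text
time_s: 11.88
position: [0.6055, -0.198, 0.3857]
ee_rot: [-3.125, 0.005, 1.573]
wrist_force: [-1.6, -9.2, 0.2]
grip_width: -0.0001
now ang 7.5 r 0.0427 z 0.2128 [-1.6 -9.2  0.2] t 11.875
15 [0.56, -0.08, -0.02]
21 [0.98, -0.21, -0.02]
27 [1.4, -0.4, -0.02]
33 [1.79, -0.62, -0.02]
39 [2.15, -0.88, -0.02]
45 [2.49, -1.18, -0.02]
51 [2.79, -1.52, -0.01]
57 [3.05, -1.88, -0.01]
```

```bash
python3 -m jog '[{"dp":[0.6,-0.1,0],"turn":0,"fingers":0},{"dp":[1.0,-0.2,0],"turn":0,"fingers":0}]' ; python3 -m jog '[{"dp":[0.4,-0.2,0],"turn":0,"fingers":0},{"dp":[0.8,-0.4,0],"turn":0,"fingers":0}]'
python3 -c "
from h import *
plan(range(33,100,6))"
```

```text
time_s: 12.12
position: [0.6036, -0.1887, 0.3863]
ee_rot: [-3.125, 0.009, 1.572]
wrist_force: [2.0, -7.9, 0.3]
grip_width: 0.0002
time_s: 12.38
position: [0.5999, -0.1814, 0.3868]
ee_rot: [-3.126, 0.012, 1.572]
wrist_force: [2.7, -8.7, -1.2]
grip_width: -0.0003
now ang 29.6 r 0.0425 z 0.2138 [ 2.7 -8.7 -1.2] t 12.375
33 [0.24, -0.09, 0.08]
39 [0.61, -0.35, 0.08]
45 [0.94, -0.65, 0.08]
51 [1.24, -0.99, 0.08]
57 [1.51, -1.35, 0.08]
63 [1.73, -1.74, 0.09]
69 [1.92, -2.15, 0.09]
75 [2.06, -2.58, 0.09]
81 [2.15, -3.02, 0.1]
87 [2.2, -3.47, 0.11]
93 [2.2, -3.92, 0.11]
99 [2.15, -4.36, 0.12]
```

```bash
python3 -m jog '[{"dp":[0.6,-0.3,0],"turn":0,"fingers":0},{"dp":[1.0,-0.7,0],"turn":0,"fingers":0}]' ; python3 -m jog '[{"dp":[0.4,-0.4,0],"turn":0,"fingers":0},{"dp":[0.7,-0.8,0],"turn":0,"fingers":0}]'
python3 -c "
from h import *
plan(range(51,120,6))"
```

```text
time_s: 12.62
position: [0.5934, -0.1718, 0.3877]
ee_rot: [-3.129, 0.015, 1.571]
wrist_force: [4.3, -6.7, -0.1]
grip_width: 0.0001
time_s: 12.88
position: [0.586, -0.165, 0.3887]
ee_rot: [-3.132, 0.018, 1.571]
wrist_force: [5.2, -5.1, 0.5]
grip_width: 0.0002
now ang 56.7 r 0.0436 z 0.2157 [ 5.2 -5.1  0.5] t 12.875
51 [-0.3, 0.31, 0.27]
57 [-0.03, -0.05, 0.27]
63 [0.19, -0.44, 0.27]
69 [0.38, -0.85, 0.27]
75 [0.51, -1.28, 0.27]
81 [0.61, -1.72, 0.28]
87 [0.66, -2.17, 0.28]
93 [0.66, -2.62, 0.28]
99 [0.61, -3.07, 0.29]
105 [0.51, -3.51, 0.3]
111 [0.38, -3.94, 0.3]
117 [0.19, -4.35, 0.31]
```

```bash
python3 -m jog '[{"dp":[0.3,-0.6,0.2],"turn":0,"fingers":0},{"dp":[0.5,-1.2,0.3],"turn":0,"fingers":0}]' ; python3 -m jog '[{"dp":[0.2,-0.5,0],"turn":0,"fingers":0},{"dp":[0.2,-1.0,0],"turn":0,"fingers":0}]'
python3 -c "
from h import *
plan(range(75,150,6))"
```

```text
time_s: 13.12
position: [0.575, -0.16, 0.3877]
ee_rot: [-3.137, 0.021, 1.571]
wrist_force: [6.9, -3.3, 3.5]
grip_width: 0.0002
time_s: 13.38
position: [0.5659, -0.1577, 0.3886]
ee_rot: [-3.141, 0.022, 1.571]
wrist_force: [7.2, -2.7, -0.9]
grip_width: 0.0002
now ang 82.7 r 0.0433 z 0.2157 [ 7.2 -2.7 -0.9] t 13.375
75 [-0.14, 0.56, 0.27]
81 [-0.04, 0.12, 0.27]
87 [0.0, -0.33, 0.27]
93 [0.0, -0.78, 0.27]
99 [-0.04, -1.22, 0.27]
105 [-0.14, -1.66, 0.27]
111 [-0.27, -2.09, 0.27]
117 [-0.46, -2.5, 0.28]
123 [-0.68, -2.89, 0.28]
129 [-0.95, -3.26, 0.29]
135 [-1.25, -3.59, 0.3]
141 [-1.58, -3.89, 0.3]
147 [-1.94, -4.16, 0.31]
```

```bash
python3 -m jog '[{"dp":[0,-0.7,0.2],"turn":0,"fingers":0},{"dp":[-0.05,-1.2,0.3],"turn":0,"fingers":0}]' ; python3 -m jog '[{"dp":[-0.2,-0.5,0],"turn":0,"fingers":0},{"dp":[-0.4,-1.0,0],"turn":0,"fingers":0}]'
python3 -c "
from h import *
plan(range(105,180,6))"
```

```text
time_s: 13.62
position: [0.555, -0.1577, 0.3874]
ee_rot: [3.137, 0.024, 1.572]
wrist_force: [7.9, -0.9, 2.0]
grip_width: -0.0
time_s: 13.88
position: [0.5458, -0.1609, 0.3882]
ee_rot: [3.134, 0.024, 1.573]
wrist_force: [7.3, 0.5, -1.7]
grip_width: -0.0002
now ang 108.3 r 0.0416 z 0.2152 [ 7.3  0.5 -1.7] t 13.875
105 [0.21, 0.19, 0.22]
111 [0.07, -0.24, 0.22]
117 [-0.11, -0.65, 0.22]
123 [-0.33, -1.04, 0.22]
129 [-0.6, -1.4, 0.22]
135 [-0.9, -1.74, 0.23]
141 [-1.23, -2.04, 0.23]
147 [-1.59, -2.31, 0.24]
153 [-1.98, -2.53, 0.25]
159 [-2.39, -2.72, 0.26]
165 [-2.82, -2.86, 0.27]
171 [-3.26, -2.95, 0.28]
177 [-3.71, -3.0, 0.29]
```

```bash
python3 -m jog '[{"dp":[-0.1,-0.6,0.2],"turn":0,"fingers":0},{"dp":[-0.4,-1.2,0.2],"turn":0,"fingers":0}]' ; python3 -m jog '[{"dp":[-0.4,-0.4,0],"turn":0,"fingers":0},{"dp":[-0.8,-0.7,0],"turn":0,"fingers":0}]'
python3 -c "
from h import *
plan(range(129,200,6))"
```

```text
time_s: 14.12
position: [0.5348, -0.164, 0.3872]
ee_rot: [3.13, 0.024, 1.574]
wrist_force: [6.9, 1.6, -0.9]
grip_width: 0.0001
time_s: 14.38
position: [0.5286, -0.1707, 0.3876]
ee_rot: [3.127, 0.023, 1.575]
wrist_force: [6.5, 4.8, -2.6]
grip_width: -0.0
now ang 134.5 r 0.0418 z 0.2146 [ 6.5  4.8 -2.6] t 14.375
129 [0.36, 0.22, 0.16]
135 [0.06, -0.11, 0.16]
141 [-0.27, -0.42, 0.16]
147 [-0.64, -0.68, 0.17]
153 [-1.02, -0.91, 0.17]
159 [-1.43, -1.1, 0.18]
165 [-1.86, -1.24, 0.19]
171 [-2.3, -1.33, 0.2]
177 [-2.75, -1.38, 0.21]
183 [-3.2, -1.38, 0.22]
189 [-3.65, -1.34, 0.23]
195 [-4.09, -1.25, 0.24]
```

```bash
python3 -m jog '[{"dp":[-0.4,-0.5,0.2],"turn":0,"fingers":0},{"dp":[-1.0,-0.9,0.2],"turn":0,"fingers":0}]' ; python3 -m jog '[{"dp":[-0.5,-0.3,0],"turn":0,"fingers":0},{"dp":[-1.0,-0.4,0],"turn":0,"fingers":0}]'
python3 -c "
from h import *
plan(range(153,225,6))"
```

```text
time_s: 14.62
position: [0.5205, -0.1793, 0.3862]
ee_rot: [3.125, 0.022, 1.577]
wrist_force: [5.6, 5.2, -2.0]
grip_width: 0.0001
time_s: 14.88
position: [0.5171, -0.1877, 0.3865]
ee_rot: [3.124, 0.019, 1.578]
wrist_force: [3.9, 7.4, -1.6]
grip_width: 0.0005
now ang 161.3 r 0.0424 z 0.2135 [ 3.9  7.4 -1.6] t 14.875
153 [0.6, 0.19, 0.05]
159 [0.19, -0.0, 0.05]
165 [-0.24, -0.14, 0.06]
171 [-0.68, -0.24, 0.06]
177 [-1.13, -0.29, 0.07]
183 [-1.58, -0.29, 0.08]
189 [-2.02, -0.25, 0.09]
195 [-2.47, -0.16, 0.1]
201 [-2.89, -0.02, 0.11]
207 [-3.31, 0.16, 0.12]
213 [-3.7, 0.38, 0.13]
219 [-4.06, 0.64, 0.14]
```

```bash
python3 -m jog '[{"dp":[-0.6,-0.2,0.1],"turn":0,"fingers":0},{"dp":[-1.1,-0.3,0.1],"turn":0,"fingers":0}]' ; python3 -m jog '[{"dp":[-0.6,0,0],"turn":0,"fingers":0},{"dp":[-1.1,0.1,0],"turn":0,"fingers":0}]'
python3 -c "
from h import *
plan(range(183,255,6))"
```

```text
time_s: 15.12
position: [0.5149, -0.1969, 0.3862]
ee_rot: [3.122, 0.017, 1.58]
wrist_force: [3.0, 8.2, 2.0]
grip_width: 0.0002
time_s: 15.38
position: [0.5164, -0.2059, 0.3864]
ee_rot: [3.122, 0.013, 1.582]
wrist_force: [0.6, 9.8, 0.9]
grip_width: -0.0001
now ang -174.9 r 0.0407 z 0.2134 [0.6 9.8 0.9] t 15.375
183 [0.14, -0.24, 0.04]
189 [-0.3, -0.2, 0.04]
195 [-0.75, -0.11, 0.05]
201 [-1.18, 0.02, 0.06]
207 [-1.59, 0.2, 0.07]
213 [-1.98, 0.42, 0.08]
219 [-2.35, 0.68, 0.09]
225 [-2.69, 0.98, 0.1]
231 [-2.99, 1.31, 0.11]
237 [-3.26, 1.67, 0.12]
243 [-3.49, 2.06, 0.13]
249 [-3.68, 2.47, 0.14]
```

```bash
python3 -m jog '[{"dp":[-0.6,-0.1,0],"turn":0,"fingers":0},{"dp":[-1.2,0,0],"turn":0,"fingers":0}]' ; python3 -m jog '[{"dp":[-0.5,0.3,0],"turn":0,"fingers":0},{"dp":[-0.9,0.6,0],"turn":0,"fingers":0}]'
python3 -c "
from h import *
plan(range(207,290,6))"
```

```text
time_s: 15.62
position: [0.5168, -0.2125, 0.3862]
ee_rot: [3.125, 0.0, 1.586]
wrist_force: [-10.0, 48.5, 14.8]
grip_width: -0.0003
time_s: 15.88
position: [0.5202, -0.2149, 0.3859]
ee_rot: [3.14, -0.016, 1.59]
wrist_force: [-48.0, 53.7, 35.4]
grip_width: -0.0001
now ang -169.2 r 0.0405 z 0.2129 [-48.   53.7  35.4] t 15.875
207 [-1.19, 0.13, -0.03]
213 [-1.59, 0.34, -0.03]
219 [-1.96, 0.6, -0.04]
225 [-2.3, 0.9, -0.04]
231 [-2.6, 1.23, -0.05]
237 [-2.88, 1.58, -0.05]
243 [-3.11, 1.97, -0.05]
249 [-3.3, 2.38, -0.06]
255 [-3.45, 2.8, -0.06]
261 [-3.55, 3.24, -0.06]
267 [-3.61, 3.69, -0.06]
273 [-3.61, 4.14, -0.06]
279 [-3.58, 4.59, -0.06]
285 [-3.49, 5.03, -0.05]
```

```bash
python3 -m jog '[{"dp":[0.5,-0.3,0],"turn":0,"fingers":0},{"dp":[1.2,-0.4,0],"turn":0,"fingers":0},{"dp":[1.7,-0.1,0],"turn":0,"fingers":0},{"dp":[1.7,-0.1,0],"turn":0,"fingers":0}]'
python3 -c "
from h import *
plan([150,155])
st,M,t=tip(); print(st['ee_rot'],M.T@(np.array([.562,-.28,.32])-t)*100, M.T@(np.r_[t[:2],.32]-t)*100)"
```

```text
time_s: 16.38
position: [0.5193, -0.1977, 0.3864]
ee_rot: [3.139, -0.016, 1.591]
wrist_force: [-0.2, -0.2, 0.2]
grip_width: -0.0002
now ang 166.9 r 0.0417 z 0.2134 [-0.2 -0.2  0.2] t 16.375
150 [1.2, 0.37, 0.06]
155 [0.87, 0.19, 0.05]
[ 3.13930877 -0.01557524  1.5908285 ] [ -8.41281192   4.08954522 -10.7839713 ] [  0.16604009   0.02434538 -10.65962694]
```

```bash
python3 -m jog '[{"dp":[0.5,0,-2],"turn":0,"fingers":0},{"dp":[0.5,0,-6],"turn":0,"fingers":0},{"dp":[0.5,0,-11],"turn":0,"fingers":0},{"dp":[-4,2,-11],"turn":0,"fingers":0},{"dp":[-8.5,4,-11],"turn":0,"fingers":0},{"dp":[-8.5,4,-11],"turn":0,"fingers":0},{"dp":[-8.5,4,-11],"turn":0,"fingers":0}]'
python3 - <<'E'
from h import *
P=camera_params("wrist"); im=grab_frame("wrist"); s=read_state(); print(s["position"],s["ee_rot"],s["wrist_force"],s["time_s"])
cv2.imwrite("pics/w8.png",im[:,:,::-1]); np.savez("w8.npz",mtx=P["mtx"],T=P["T"])
E
```

```text
time_s: 17.25
position: [0.5607, -0.2836, 0.496]
ee_rot: [3.139, -0.016, 1.59]
wrist_force: [0.7, 0.9, 0.0]
grip_width: 0.0003
[ 0.56062525 -0.28318114  0.49624551] [ 3.13834796 -0.01527404  1.59080957] [-0.14644133 -0.80712318 -0.35531591] 17.3
```

View pics/w8.png

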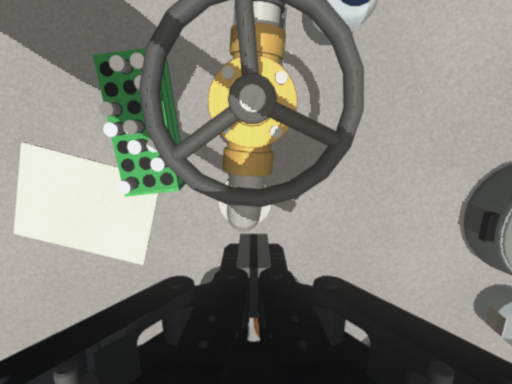

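```bash
cat > spk.py <<'E'
from h import *
import sys
def spokes(tag,f):
    P=dict(np.load(tag+".npz")); im=cv2.imread(f"pics/{tag}.png").astype(int); st=None
    hsv=cv2.cvtColor(im.astype(np.uint8),cv2.COLOR_BGR2HSV)
    v=cv2.GaussianBlur(hsv[:,:,2].astype(np.float32),(0,0),1)
    res=[]
    sc=[]
    for a in np.arange(0,360,1.):
        tot=[]
        for r in np.arange(.03,.060,.003):
            p=np.r_[HUB+r*np.array([np.cos(np.radians(a)),np.sin(np.radians(a))]),.235]; u=np.round(proj("w",p,P)).astype(int)
            tot.append(v[u[1],u[0]] if 0<=u[1]<384 else 120)
        sc.append(np.mean(tot)+np.max(tot)*.5)
    sc=np.array(sc)
    k=np.array([np.mean([sc[int(a+120*j+d)%360] for j in range(3) for d in range(-7,8)]) for a in range(120)])
    return int(np.argmin(k)),k.min(),np.median(k)
print(spokes(sys.argv[1],None))
E
python3 spk.py w4; python3 spk.py w8
python3 - <<'E'
from h import *
P=dict(np.load("w8.npz"))
L=np.array([ray("w",u,.235,P)[:2] for u in [(152,95),(353,95),(255,195),(170,35)]])
print(L, np.hypot(*(L-HUB).T), ray("w",(252,99),.256,P))
for u in [(248,50),(205,135),(310,125)]:
    w=ray("w",u,.235,P)[:2]-HUB; print(np.degrees(np.arctan2(w[1],w[0])),np.hypot(*w))
E
```

```text
(35, np.float32(147.13632), np.float32(247.90556))
(96, np.float32(140.39569), np.float32(248.16867))
[[ 0.48841626 -0.20269959]
 [ 0.63180874 -0.19990422]
 [ 0.56334492 -0.27506669]
 [ 0.50317867 -0.16352897]] [0.07190629 0.07165627 0.07063236 0.07029561] [ 0.55974088 -0.20491007  0.256     ]
96.8484094033044 0.03288310600960784
-143.67218308861374 0.043103803800312555
-21.810168483454166 0.04542154378388864
```

```bash
python3 -c "
from h import *
plan([276],z=.31);plan([276,258,240,222,204,186,174])"
```

```text
now ang -89.4 r 0.0760 z 0.3233 [-0.1 -0.8 -0.4] t 17.3
276 [3.3, 0.43, 1.38]
now ang -89.4 r 0.0760 z 0.3233 [-0.1 -0.8 -0.4] t 17.3
276 [3.15, 0.4, 11.08]
258 [3.25, -0.95, 11.07]
240 [3.75, -2.19, 11.08]
222 [4.62, -3.22, 11.09]
204 [5.76, -3.93, 11.1]
186 [7.07, -4.25, 11.12]
174 [7.97, -4.23, 11.14]
```

```bash
python3 -m jog '[{"dp":[2,0.3,0],"turn":0,"fingers":0},{"dp":[3.3,0.4,1],"turn":0,"fingers":0},{"dp":[3.3,0.4,4],"turn":0,"fingers":0},{"dp":[3.2,0.4,7],"turn":0,"fingers":0},{"dp":[3.2,0.4,9.5],"turn":0,"fingers":0},{"dp":[3.2,0.4,11],"turn":0,"fingers":0},{"dp":[3.2,0.4,11],"turn":0,"fingers":0},{"dp":[3.2,-0.9,11],"turn":0,"fingers":0},{"dp":[3.8,-2.2,11.1],"turn":0,"fingers":0},{"dp":[4.6,-3.2,11.1],"turn":0,"fingers":0},{"dp":[5.8,-3.9,11.1],"turn":0,"fingers":0},{"dp":[7.1,-4.2,11.1],"turn":0,"fingers":0},{"dp":[8.0,-4.2,11.1],"turn":0,"fingers":0},{"dp":[8.0,-4.2,11.1],"turn":0,"fingers":0}]'
python3 - <<'E'
from h import *
plan([168,162,158,154,152])
im=grab_frame("scene")
cv2.imwrite("pics/s9.png",cv2.resize(im[130:250,120:280,::-1],None,fx=4,fy=4))
E
```

```text
time_s: 19.05
position: [0.5171, -0.2028, 0.3888]
ee_rot: [3.135, -0.012, 1.591]
wrist_force: [-0.4, -3.1, 1.5]
grip_width: -0.0003
now ang 174.8 r 0.0423 z 0.2158 [-0.4 -3.1  1.5] t 19.05
168 [0.51, 0.01, 0.29]
162 [0.94, 0.14, 0.29]
158 [1.22, 0.24, 0.3]
154 [1.49, 0.37, 0.3]
152 [1.63, 0.44, 0.3]
```

View pics/s9.png

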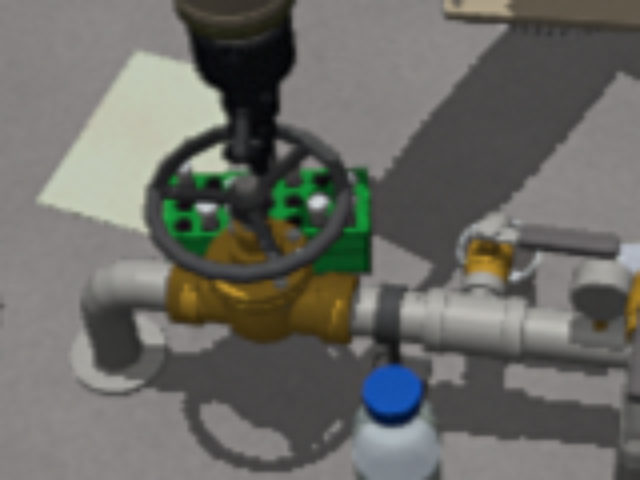

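```bash
python3 -m jog '[{"dp":[0.6,0.1,0.2],"turn":0,"fingers":0},{"dp":[1.2,0.3,0.2],"turn":0,"fingers":0},{"dp":[1.4,0.35,0.2],"turn":0,"fingers":0},{"dp":[1.4,0.35,0.2],"turn":0,"fingers":0}]'
python3 -c "
from h import *
plan([152])
P=camera_params('scene')
for x,y in [(300,150),(268,238),(190,195)]:
    w=ray('s',(120+x/4,130+y/4),.235,P)[:2]-HUB; print(np.degrees(np.arctan2(w[1],w[0])),np.hypot(*w))"
```

```text
time_s: 19.6
position: [0.52, -0.1898, 0.3878]
ee_rot: [3.135, -0.01, 1.59]
wrist_force: [-2.0, -6.2, 3.2]
grip_width: 0.0003
now ang 157.1 r 0.0425 z 0.2148 [-2.  -6.2  3.2] t 19.6
152 [0.36, 0.13, 0.18]
149.21855388926673 0.06261017136009303
30.724456209620037 0.04232962613283852
-90.55905487150997 0.04462664781458368
```

```bash
python3 -m jog '[{"dp":[-0.5,-0.3,0],"turn":0,"fingers":0},{"dp":[-1.2,-0.3,0],"turn":0,"fingers":0},{"dp":[-1.2,-0.3,-3],"turn":0,"fingers":0},{"dp":[-1.2,-0.3,-7],"turn":0,"fingers":0},{"dp":[-1.2,-0.3,-11],"turn":0,"fingers":0},{"dp":[-5,2,-11],"turn":0,"fingers":0},{"dp":[-9.5,4,-11],"turn":0,"fingers":0},{"dp":[-9.5,4,-11],"turn":0,"fingers":0},{"dp":[-9.5,4,-11],"turn":0,"fingers":0}]'
python3 - <<'E'
from h import *
P=camera_params("wrist"); im=grab_frame("wrist"); s=read_state(); print(s["position"],s["ee_rot"],s["wrist_force"],s["time_s"])
cv2.imwrite("pics/w10.png",im[:,:,::-1]); np.savez("w10.npz",mtx=P["mtx"],T=P["T"])
E
python3 spk.py w10
```

```text
time_s: 20.72
position: [0.561, -0.2853, 0.4965]
ee_rot: [3.136, -0.012, 1.589]
wrist_force: [-0.3, 0.4, -0.1]
grip_width: 0.0005
[ 0.5608904  -0.28479739  0.49706864] [ 3.13485377 -0.01099431  1.58975345] [ 0.1874761  -0.25982296  0.38535537] 20.775
(8, np.float32(149.42444), np.float32(247.24979))
```

View pics/w10.png

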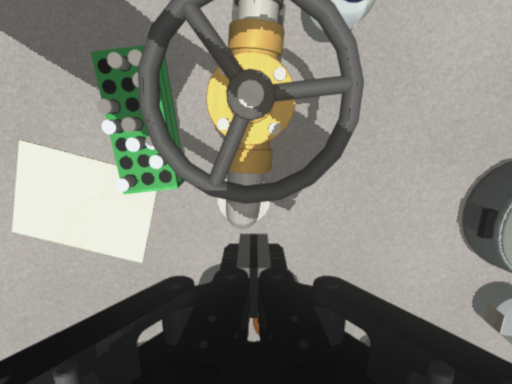

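Run:
```python
from h import *
cv2.imwrite("pics/s11.png",cv2.resize(grab_frame("scene")[120:320,100:350,::-1],None,fx=3,fy=3))
cv2.imwrite("pics/side11.png",cv2.resize(grab_frame("side")[100:300,150:400,::-1],None,fx=3,fy=3))
```

```text
(no output)
```

View pics/s11.png

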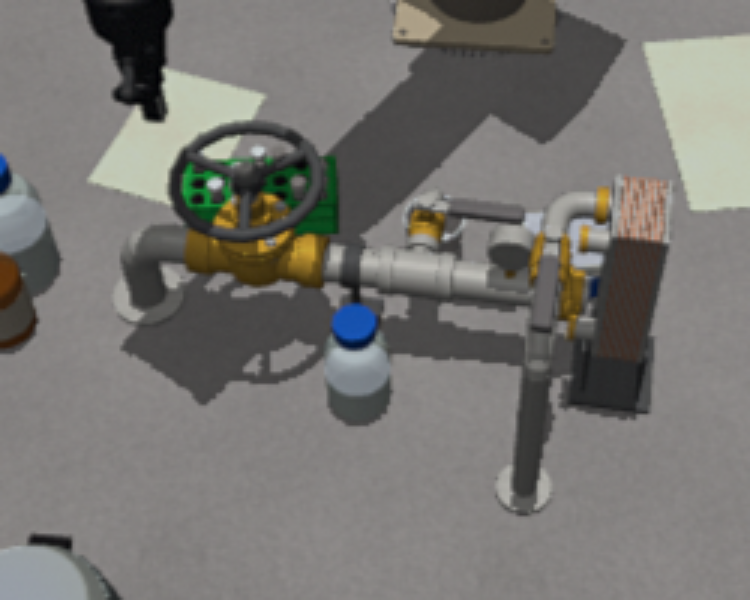

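View pics/side11.png

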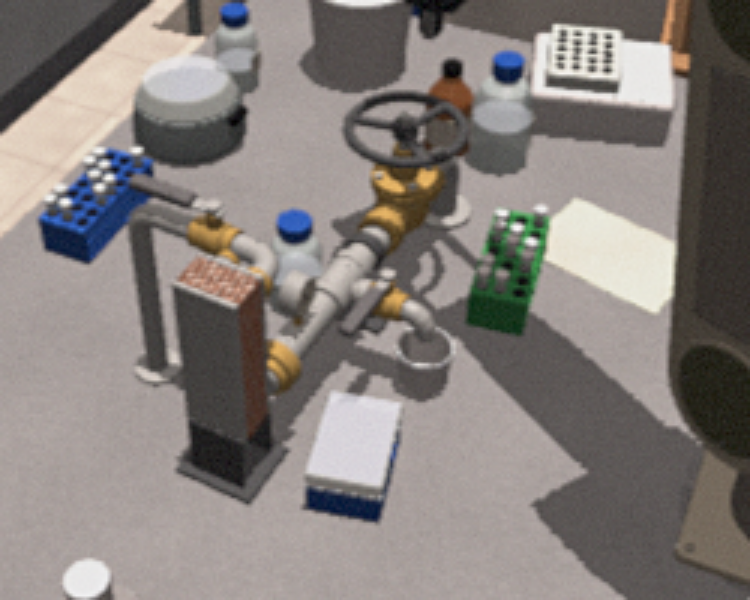

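The drain lever lies along the main pipe, square across its branch. The return lever is still in line with its pipe, the labware is where it was, and the gripper is clear of everything.

```bash
python3 -c "
from cell import *
print(read_state()['time_s']); print(sign_off())"
```

```text
20.875
the job is handed in; nothing more can be done
None
```

The drain cock is shut, and the supply valve was opened to its stop and then backed off about a quarter turn. I handed the job in at 20.9 s of the 72 s allowed.

- **Drain cock:** I pushed the lever clockwise until it met its stop, with about 54 N on the wrist. The wrist camera then put it at 1.619 rad in world axes. With the station turned about 0.045 rad by my estimate, that is within about 0.01 rad of square.
- **Supply wheel, opening:** With the shut fingers in a window of the wheel, I turned it anticlockwise about 900° (15.7 rad). The reaction then rose from about 9 N to about 80 N and the wheel moved no further, so I took that as the open stop.
- **Supply wheel, backing off:** The spoke angle went from 96° at the stop to 8°, about 88° clockwise by the camera. That reading is good to a degree or two.
- **Everything else:** In the last pictures, the return lever and the labware look undisturbed. The gripper was clear of everything and the wrist force was near zero.

**Checks that disagreed:**
- The first fixes of the wheel centre from the scene and side cameras were about 10 mm apart. I used a close wrist view instead, where the rim fitted a circle to about 1 mm.
- A rough scene-camera reading of the spokes just before the last small push was about 6 to 10° off what the wrist view implied. I relied on the wrist view.

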